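Shut the dark box and wedge its latch

ROBOT

A 7-joint arm with a two-finger parallel gripper is mounted at the origin on a cart in front of the work surface, level with it; the furniture and walls round the work are solid. World frame = base frame: x ahead of the robot, y to its left, z up, the work surface at z = 0. Lengths are in m, angles in rad, forces in N, time in s.
With the tool pointing down it reaches from about 0.425 to 0.925 m from the base axis. Payload 6.8 kg.
Tool frame: the origin (TCP) lies between the finger pads; the fingertips stand r.tcp_to_tips ahead of it and the grasp point (between the pads) lies 3 mm ahead of it (r.tcp_to_tips is the distance from the TCP to the fingertips, in m); z points along the fingers, y is the line along which they close (so a half turn about z gives the same grasp; the last joint's range is limited). The gripper opens to 85 mm and grips with 20 to 120 N. Pads are 22 mm wide; open, the fingers measure 114 mm over their backs; the gripper's body (76 mm by 85 mm) begins 54 mm behind the grasp point. The pads swing forward as they close: fully open they stand 13 mm farther back than shut.
Start: joints at [1.084, 0.477, 0.022, 1.555, -0.011, 1.109, -0.083], TCP at [0.25, -0.627, 0.222] pointing down, gripper open.
Joint ranges: [-2.96, 2.96], [-0.34, 2.1], [-1.41, 1.46], [0.24, 2.44], [-1.37, 4.51], [0.17, 1.92], [-2.96, 2.96]. Speed limits (rad/s): [2.39, 2.39, 3.14, 3.14, 3.14, 3.14, 3.14].

INTERFACE

Orientations are given as a rotation vector (axis times angle).
In Python, from bench import r gives the robot as it stands. The module is installed in compiled form; this text tells all that it offers.
- The arm moves only by the tool step_arm, never from a script. Its argument "moves" is a list of rows, each an object of numbers: "rx", "ry", "rz": the turn, a rotation vector about the tool's x, y, z in degrees; "dx", "dy", "dz": the shift along the tool's x, y, z in mm; "gripper": the opening, from -1 (shut) to 1 (fully open). In form: [{"rx": .., "ry": .., "rz": .., "dx": .., "dy": .., "dz": .., "gripper": ..}, ...]. A call has 1 to 20 rows; each row shifts and turns the commanded pose from where the row before left it, along the tool's axes as they then stand; what a row does not reach is not made up. A row lasts 1/8 s, in which the tool goes at most 62.5 mm and 10.7 degrees, less where a joint would pass 70% of its speed; a pose out of reach is approached as far as the arm can. A call is refused whole if a number of a shift passes 62.5 or a number of a turn 10.7, either way. A call with a gripper value outside its range is refused whole. The fingers move at their own pace and stop on an object; "grip_force" is the grip in N (left out, the last holds). Time passes only in rows, so rows that do not move let the fingers close. It gives the time, the measured TCP pose, the force, the opening and the grip force at its end, in the units of the state.
- r.get_obs(): the state, without advancing time (a new reading comes with each control period).
- r.grab_frame(name): name is "scene" or "top" or "wrist"; returns the picture (400x640x3 uint8, blue, green, red); there is no depth.
- r.camera_info(name): a dict with "mtx" (3x3 intrinsics, pixels), "rvec" (rotation vector, rad) and "tvec" (3), from world to camera coordinates, as OpenCV has them. Camera axes: x right, y down, z forward; pixel columns grow to the right and rows downward; lengths in m; the calibration is good to about 2 mm. A picture is of the moment at which its call begins: read the wrist's pose just before it. camera_info takes no time and is no camera call; for the wrist camera it gives the pose at the moment of the call.
- r.hand_in(): hands the job in; it is judged then, once.
The state is a dict: "clock": time; "joints": joint angles; "qvel": joint speeds; "tau": joint torques, N m; "tcp_pos": TCP position; "orientation": TCP orientation; "contact_force": force on the tool from outside, world axes, zero at the start; "moment": the same for the moment, N m; "grip_width": finger opening in m; "gripper_force": force on a finger pad.
Only numpy, scipy, OpenCV 4.12 (cv2) and the standard library are available. Lean on these libraries where they do the work, as an engineer would, in place of code of your own. Each camera call takes 0.05 s, during which the arm holds its last target. There are 200 camera calls.

TASK

Shut the light-tight box over the rack that stands in it: break the locked folding stay at its knuckle, then bring the lid down gently, without ever letting it drop or slam. Once the lid is shut, slide the thumb wedge fully home so that it jams the latch bar over the lid's edge. Leave the bottle, the carton and the timer beside the box standing where they are.

Things in the scene. Friction and masses are not known exactly. Their poses are not given: they have to be found in the camera images.
- case: The white box, fixed to the worktop, 160 (x) x 200 (y) x 90 mm high, walls 6 mm. Origin: centre of its underside on the worktop; x points from its front to its hinge side, y to the side with the stay, z up. The lid's hinge line runs along y at x = +80, z = 96 mm. A grey plinth 102 mm high (x -95 to +85, y -101 to -172 mm) on the -y side carries the wedge lock. A pink and white tube rack (59 mm high) stands in the box.
- lid (a joint): Lid angle in rad: 0 = standing open on its locked stay (78 degrees above level), growing as it closes, 1.36 = shut (level). The grey lid (160 x 200 x 10 mm, 0.4 kg) has a rather stiff hinge: with the stay broken it stays where it is left as long as it stands steeper than about 60 degrees above level, but lower than that it falls by its own weight unless it is held.
- lid_handle (a point): Middle of the lid's handle, a straight round steel bar (diameter 12 mm, 110 mm long along the box's y, on a stub at each end) 45 mm beyond the lid's free edge. It runs on an arc about the hinge line: with the lid at a degrees above level it lies 205 mm from the hinge line along the lid and 14 mm outward from the lid's middle plane; lid shut: box x = -125, z = 110 mm. The bar can turn between gripper pads.
- lid_hinge (a point): Point on the lid's hinge line in the middle of the box's width.
- stay_knuckle (a joint): Angle of the stay's knuckle in rad. The stay is two steel straps, each 91 mm between pivots, on the +y side of the box, from the box wall (pivot at box x = -35, z = 56 mm) to the lid's side edge (pivot 120 mm from the hinge line). 0 = locked, just past straight against its stop; 0.13 = straight; larger = broken and folding towards the hinge side, about 2.8 when the lid is shut.
- stay_knob (a point): Middle of the black knob on the stay's knuckle, a round bar of diameter 18 mm and 55 mm long along the box's y, which sticks out to the +y side (it starts 22 mm and ends 77 mm beyond the lid's side edge). Pushed towards box +x and down (square to the straps, about 30 degrees below level) it breaks the stay with a few newtons; some 35 to 40 mm of travel lowers the lid by roughly 10 degrees. If pushed further it lowers the lid on, until the lid falls.
- wedge (a joint): Travel of the thumb wedge in m, towards box +x: 0 = drawn back, 0.060 = fully home at its stop. It slides against friction and a spring, about 4 N at first and 7 N at the end, and stays where it is left. 10 mm of wedge travel moves the latch bar 3 mm towards the lid.
- wedge_tab (a point): Middle of the front (-x) face of the wedge's upright black thumb tab, to be pushed to box +x. The tab is 12 mm thick (x), 26 mm wide (y), and stands from 103 to 145 mm above the worktop; this point is 131 mm above it. The plinth top in front of the tab is at 102 mm, a fence 120 mm high stands on the outer side.
- bar_nose (a point): Nose of the steel latch bar that slides along box y, 24 mm wide; drawn back it is 2 to 6 mm outside the lid's edge, with the wedge home it lies about 12 mm over the lid.
- bottle: Bystander: blue-capped bottle, diameter 55 mm, 102 mm high, on the stay's side. Origin at its underside.
- carton: Bystander: small white and green carton, 59 x 115 x 62 mm high, on the stay's side near the front. Origin at its underside.
- timer: Bystander: white timer, 68 x 66 x 18 mm, on the wedge's side. Origin at its underside.

How it is judged:
On the way, in this order (a step that is already met when the one before it is completed fails the run):
1. the stay is broken at its knuckle while the lid is still up (value of joint stay_knuckle above 0.4 rad and value of joint lid below 1 rad), for 0.1 s.
2. the lid is shut (value of joint lid above 1.32 rad), for 0.2 s.
3. the wedge is home (value of joint wedge above 0.054 m), for 0.2 s.
At the end, for the whole second after the job is handed in: The lid lies shut (joint above 1.32 of 1.36 rad) and at rest, and the wedge is home (joint above 54 of 60 mm) (value of joint lid above 1.32 rad and value of joint wedge above 0.054 m and velocity of joint lid below 0.1 rad/s); the robot touches nothing.
It fails at once if the lid drops or slams (closes faster than 1.5 rad/s, 0.3 m/s at the handle) (velocity of joint lid above 1.5 rad/s).
It fails at once if the wedge is driven in while the lid is not shut (value of joint wedge above 0.03 m and value of joint lid below 1.25 rad).
It fails at once if the bottle, carton or timer is moved more than 30 mm or tipped over (distance of any of bottle, carton, timer from where it was at the start of the episode above 0.03 m or angle between any of bottle, carton, timer's own z axis and vertical above 0.5 rad).
It also fails if it takes over 64 s, if anything falls off the work surface, if the arm or the gripper's body presses on something with over 40 N, if the wrist force passes 120 N, or if a joint passes its speed limit or range.

## Working session

There is one attempt and no reset: what is moved stays moved. The work goes in short steps, Python scripts to look and compute and a tool call to move; the robot and the scene stay as the last step left them, time stands still between calls to the robot, and variables do not carry over. Pictures are saved under pics/ and viewed, at most 10 in all, crops included, and the job is handed in when it is done.

Besides the shell and the picture viewer there is one more tool, called after ">>>" by a JSON object that holds its "name" and its "arguments". step_arm: Moves the arm, as the interface text tells. Its arguments: {"type":"object","properties":{"moves":{"type":"array","items":{"type":"object","properties":{"rx":{"type":"number"},"ry":{"type":"number"},"rz":{"type":"number"},"dx":{"type":"number"},"dy":{"type":"number"},"dz":{"type":"number"},"gripper":{"type":"number"}}}},"grip_force":{"type":"number"}},"required":["moves"]}

```bash
mkdir -p pics; ls
python3 - <<'E'
from bench import r
import cv2,numpy as np
for n in ("scene","top"):
    cv2.imwrite(f"pics/{n}0.png",r.grab_frame(n))
    c=r.camera_info(n);R=cv2.Rodrigues(np.array(c["rvec"]))[0]
    print(n,np.round(c["mtx"],1).tolist(),"pos",np.round(-R.T@np.array(c["tvec"]).ravel(),3),"fwd",R[2].round(3))
print(r.get_obs(),r.tcp_to_tips)
E
```

```text
pics
scene [[443.7, 0.0, 314.1], [0.0, 443.7, 204.9], [0.0, 0.0, 1.0]] pos [0.069 0.839 0.686] fwd [ 0.484 -0.738 -0.471]
top [[482.7, 0.0, 323.5], [0.0, 482.7, 193.8], [0.0, 0.0, 1.0]] pos [0.38  0.046 1.357] fwd [ 0.164  0.003 -0.987]
{'clock': 0.1, 'joints': array([ 1.08389659,  0.47775807,  0.02234527,  1.55632984, -0.01152339,
        1.10930953, -0.08308668]), 'qvel': array([-0.00090575, -0.00293214,  0.0017758 , -0.00044789,  0.00122659,
        0.00322827,  0.00147283]), 'tau': array([ 5.15800493e-03, -5.97754383e+01,  1.61444653e+00, -2.81952435e+01,
        1.28854369e-02,  4.95900764e-03, -1.82648427e-05]), 'tcp_pos': array([ 0.24941175, -0.62664557,  0.22140535]), 'orientation': array([-3.08381135e+00, -5.91192460e-01,  6.54196238e-04]), 'contact_force': array([-0.98061234, -1.04348117, -0.27402563]), 'moment': array([-0.00512044,  0.05559575,  0.01885724]), 'gripper_force': 0.0, 'grip_width': 0.08555324060584414} 0.022
```

View pics/scene0.png

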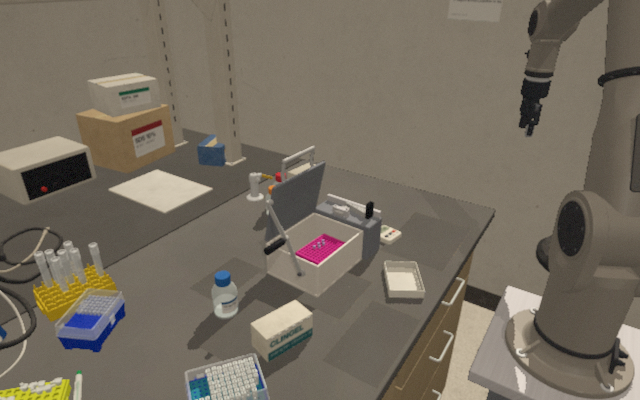

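View pics/top0.png

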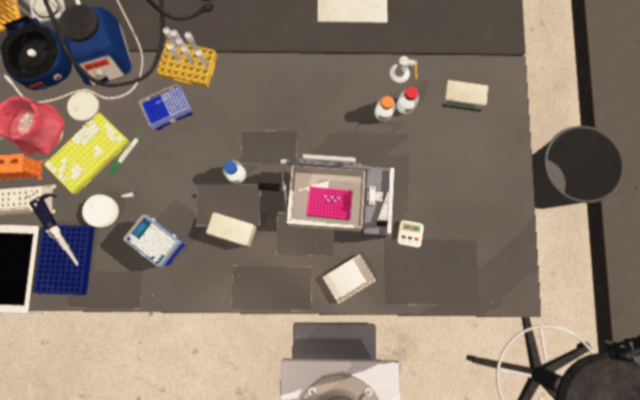

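The top view shows the box at about (325,197), with the handle up at (328,160), the knob at (269,187), the bottle at (234,172), the carton at (231,229), the timer at (410,233) and the wedge plinth at (380,200). In the scene view the knob is at (275,245) and the tab at (369,210). I'll look closer.

Run:
```python
import cv2
a=cv2.imread("pics/top0.png")[145:255,200:430]
b=cv2.imread("pics/scene0.png")[135:365,195:435]
cv2.imwrite("pics/topc.png",cv2.resize(a,None,fx=3.45,fy=3.45,interpolation=cv2.INTER_CUBIC))
cv2.imwrite("pics/scenec.png",cv2.resize(b,None,fx=2.5,fy=2.5,interpolation=cv2.INTER_CUBIC))
```

```text
(no output)
```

View pics/topc.png

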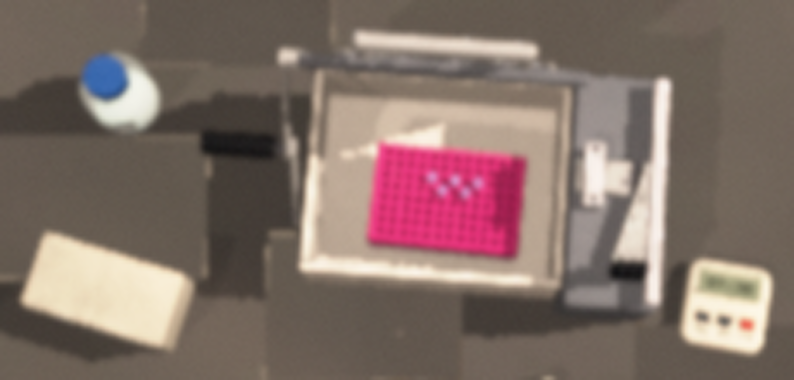

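View pics/scenec.png

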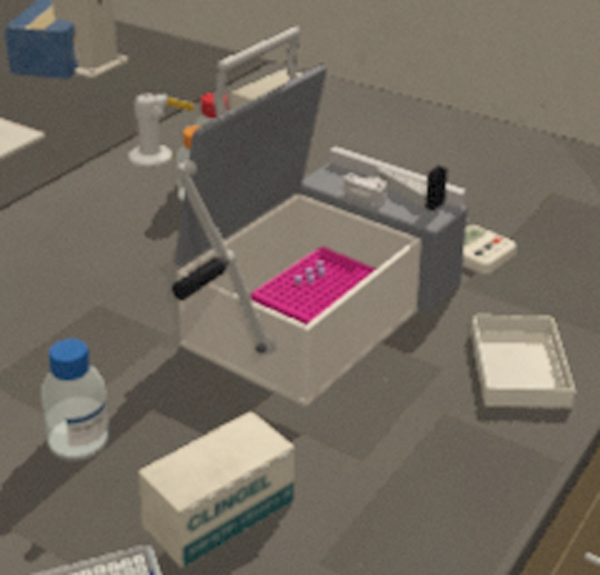

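```bash
cat > h.py <<'E'
from bench import r
import cv2,numpy as np
def cam(n):
    c=r.camera_info(n);R=cv2.Rodrigues(np.array(c["rvec"]))[0];t=np.array(c["tvec"]).ravel()
    return np.array(c["mtx"]),R,t
def ray(n,uv):
    K,R,t=cam(n);d=R.T@np.linalg.inv(K)@np.array([*uv,1.]);return -R.T@t,d/np.linalg.norm(d)
def plane(n,uv,z):
    o,d=ray(n,uv);return o+d*(z-o[2])/d[2]
def two(a,b):
    o1,d1=ray("top",a);o2,d2=ray("scene",b)
    A=np.stack([d1,-d2],1);s=np.linalg.lstsq(A,o2-o1,rcond=None)[0]
    p,q=o1+s[0]*d1,o2+s[1]*d2;return (p+q)/2,np.linalg.norm(p-q)
def proj(n,p):
    K,R,t=cam(n);q=K@(R@np.array(p)+t);return q[:2]/q[2]
T=lambda u,v:(200+(u+.5)/3.45-.5,145+(v+.5)/3.45-.5)
S=lambda u,v:(195+(u+.5)/2.5-.5,135+(v+.5)/2.5-.5)
E
cat > m.py <<'E'
from h import *
from scipy.optimize import least_squares
pts=[]
P=[((-80,100,90),"top",T(301,271)),((-80,-100,90),"top",T(558,292)),((-80,100,90),"scene",S(306,323)),((-80,-100,90),"scene",S(420,240)),
((51.1,55,299.4),"top",T(356,39)),((51.1,-55,299.4),"top",T(538,50)),((51.1,55,299.4),"scene",S(218,62)),((51.1,-55,299.4),"scene",S(298,32)),
((5,177,137.7),"scene",S(182,289)),((5,177,137.7),"top",T(202,141)),((5,122,137.7),"scene",S(224,265)),((5,122,137.7),"top",T(274,147))]
def w(p,b):
    c,s=np.cos(p[2]),np.sin(p[2]);b=np.array(b)/1000
    return np.array([p[0]+c*b[0]-s*b[1],p[1]+s*b[0]+c*b[1],b[2]])
f=lambda p:np.concatenate([proj(n,w(p,b))-uv for b,n,uv in P])
s=least_squares(f,[.6,0,0],loss="soft_l1");print(s.x,f(s.x).reshape(-1,2).round(1).tolist())
np.save("case.npy",s.x)
def inv(p):
    q=s.x;c,si=np.cos(q[2]),np.sin(q[2]);d=p[:2]-q[:2];return np.array([c*d[0]+si*d[1],-si*d[0]+c*d[1],p[2]])*1000
for nm,a,b in [("tabtop",T(628,265),S(438,169)),("handL",T(356,39),S(218,62)),("handR",T(538,50),S(298,32)),("knobend",T(202,141),S(182,289)),("cornN",T(301,271),S(306,323))]:
    p,g=two(a,b);print(nm,p.round(4),round(g,4),inv(p).round(1))
for nm,n,uv,z in [("cartonTL","top",T(45,233),.062),("TR","top",T(193,275),.062),("BR","top",T(173,350),.062),("BL","top",T(20,302),.062),("cap","top",T(104,76),.102),("timer","top",T(727,305),.018),("tray","top",(348,278),.03)]:
    p=plane(n,uv,z);print(nm,p.round(3),inv(p).round(0))
E
python3 m.py
```

```text
[ 0.58567084  0.04170365 -0.05986577] [[-0.2, -0.7], [1.1, -1.3], [0.8, 2.5], [1.1, -0.7], [1.6, 0.3], [-2.3, 0.6], [2.4, 1.5], [-0.5, -0.1], [-1.3, 0.9], [-0.0, -0.0], [-1.8, -0.3], [0.5, -0.2]]
tabtop [ 0.5103 -0.0973  0.1489] 0.002 [ -66.9 -143.3  148.9]
handL [0.6411 0.0979 0.3038] 0.0036 [ 52.   59.4 303.8]
handR [ 0.6354 -0.0216  0.297 ] 0.0002 [ 53.4 -60.3 297. ]
knobend [0.5997 0.2171 0.1404] 0.0024 [  3.5 175.9 140.4]
cornN [0.5113 0.1463 0.0966] 0.0046 [-80.5  99.9  96.6]
cartonTL [0.54  0.349 0.062] [-64. 304.  62.]
TR [0.509 0.232 0.062] [-88. 185.  62.]
BR [0.45  0.246 0.062] [-147.  195.   62.]
BL [0.486 0.366 0.062] [-119.  318.   62.]
cap [0.658 0.3   0.102] [ 56. 263. 102.]
timer [ 0.494 -0.192  0.018] [ -77. -239.   18.]
tray [ 0.369 -0.019  0.03 ] [-212.  -73.   30.]
```

The fit gives the case at (0.586, 0.042) with yaw −3.4°. Handle, knob and tab heights agree within about 3 mm, and the tab top is near box (−67, −143, 149). First I turn the tool so that tool x is box y, tool y is box x and tool z is down, with the gripper shut.

>>> {"name": "step_arm", "arguments": {"moves": [{"rz":-9.3,"gripper":-1},{"rz":-9.3,"gripper":-1},{"rz":-9.3,"gripper":-1},{"rz":-9.3,"gripper":-1},{"rz":-9.3,"gripper":-1},{"rz":-9.3,"gripper":-1},{"rz":-9.1,"gripper":-1}], "grip_force": 30}}

```text
invalid input at $.moves[0]: expected keys rx, ry, rz, dx, dy, dz, gripper
```

```bash
cat > st.py <<'E'
from h import *
from scipy.spatial.transform import Rotation as Ro
import sys
q=np.load("case.npy");c,s=np.cos(q[2]),np.sin(q[2])
o=r.get_obs();p=o["tcp_pos"];d=p[:2]-q[:2]
b=np.array([c*d[0]+s*d[1],-s*d[0]+c*d[1],p[2]])*1000
R=Ro.from_rotvec(o["orientation"]).as_matrix()
B=np.array([[c,s,0],[-s,c,0],[0,0,1]])@R
F=np.array([[c,s,0],[-s,c,0],[0,0,1]])@o["contact_force"]
print("t",round(o["clock"],2),"tcp box mm",b.round(1),"F box",F.round(1),"w",round(o["grip_width"],4));print("tool axes in box\n",B.round(3));print("j",o["joints"].round(2))
if len(sys.argv)>3:
    print("dx dy dz to target",(B.T@(np.array(list(map(float,sys.argv[1:4])))-b)).round(1))
E
python3 st.py -100 165 240
```

```text
t 0.1 tcp box mm [-295.7 -687.3  221.4] F box [-0.9 -1.1 -0.3] w 0.0856
tool axes in box
 [[ 0.905  0.425 -0.001]
 [ 0.425 -0.905  0.001]
 [-0.    -0.002 -1.   ]]
j [ 1.08  0.48  0.02  1.56 -0.01  1.11 -0.08]
dx dy dz to target [ 539.1 -688.5  -17.5]
```

>>> {"name": "step_arm", "arguments": {"moves": [{"rx":0,"ry":0,"rz":-9.3,"dx":0,"dy":0,"dz":-5,"gripper":-1},{"rx":0,"ry":0,"rz":-9.3,"dx":0,"dy":0,"dz":-5,"gripper":-1},{"rx":0,"ry":0,"rz":-9.3,"dx":0,"dy":0,"dz":-5,"gripper":-1},{"rx":0,"ry":0,"rz":-9.3,"dx":0,"dy":0,"dz":-5,"gripper":-1},{"rx":0,"ry":0,"rz":-9.3,"dx":0,"dy":0,"dz":0,"gripper":-1},{"rx":0,"ry":0,"rz":-9.3,"dx":0,"dy":0,"dz":0,"gripper":-1},{"rx":0,"ry":0,"rz":-9.1,"dx":0,"dy":0,"dz":0,"gripper":-1}], "grip_force": 30}}

```text
clock: 0.98
tcp_pos: [0.2494, -0.6268, 0.2417]
orientation: [-2.28, -2.16, -0.0]
contact_force: [0.7, 0.6, -0.1]
grip_width: -0.0
gripper_force: 0.0
```

```bash
python3 st.py -100 165 240
```

```text
t 0.97 tcp box mm [-295.7 -687.5  241.7] F box [ 0.6  0.6 -0.1] w -0.0
tool axes in box
 [[-0.006  1.    -0.001]
 [ 1.     0.006  0.001]
 [ 0.001 -0.001 -1.   ]]
j [ 1.25  0.47 -0.21  1.52  0.11  1.16  0.96]
dx dy dz to target [851.3 200.6   2.4]
```

>>> {"name": "step_arm", "arguments": {"moves": [{"rx":0,"ry":0,"rz":0,"dx":40,"dy":22,"dz":0,"gripper":-1},{"rx":0,"ry":0,"rz":0,"dx":45,"dy":22,"dz":0,"gripper":-1},{"rx":0,"ry":0,"rz":0,"dx":45,"dy":22,"dz":0,"gripper":-1},{"rx":0,"ry":0,"rz":0,"dx":45,"dy":22,"dz":0,"gripper":-1},{"rx":0,"ry":0,"rz":0,"dx":45,"dy":22,"dz":0,"gripper":-1},{"rx":0,"ry":0,"rz":0,"dx":45,"dy":22,"dz":0,"gripper":-1},{"rx":0,"ry":0,"rz":0,"dx":45,"dy":22,"dz":0,"gripper":-1},{"rx":0,"ry":0,"rz":0,"dx":45,"dy":22,"dz":0,"gripper":-1},{"rx":0,"ry":0,"rz":0,"dx":45,"dy":22,"dz":0,"gripper":-1},{"rx":0,"ry":0,"rz":0,"dx":45,"dy":0,"dz":0,"gripper":-1},{"rx":0,"ry":0,"rz":0,"dx":45,"dy":0,"dz":0,"gripper":-1},{"rx":0,"ry":0,"rz":0,"dx":45,"dy":0,"dz":0,"gripper":-1},{"rx":0,"ry":0,"rz":0,"dx":45,"dy":0,"dz":0,"gripper":-1},{"rx":0,"ry":0,"rz":0,"dx":45,"dy":0,"dz":0,"gripper":-1},{"rx":0,"ry":0,"rz":0,"dx":45,"dy":0,"dz":0,"gripper":-1},{"rx":0,"ry":0,"rz":0,"dx":45,"dy":0,"dz":0,"gripper":-1},{"rx":0,"ry":0,"rz":0,"dx":45,"dy":0,"dz":0,"gripper":-1},{"rx":0,"ry":0,"rz":0,"dx":45,"dy":0,"dz":0,"gripper":-1},{"rx":0,"ry":0,"rz":0,"dx":45,"dy":0,"dz":0,"gripper":-1},{"rx":0,"ry":0,"rz":0,"dx":0,"dy":0,"dz":0,"gripper":-1}]}}

```text
clock: 3.48
tcp_pos: [0.4966, 0.2138, 0.2422]
orientation: [-2.278, -2.16, -0.002]
contact_force: [-1.0, -0.2, -0.5]
grip_width: 0.0002
gripper_force: 0.0
```

```bash
python3 st.py -40 165 150
```

```text
t 3.48 tcp box mm [-99.3 166.5 242.2] F box [-1.  -0.3 -0.5] w 0.0002
tool axes in box
 [[-0.007  1.    -0.001]
 [ 1.     0.007  0.002]
 [ 0.002 -0.001 -1.   ]]
j [ 0.05  0.31 -0.69  1.82  0.22  1.09 -0.77]
dx dy dz to target [-2.1 59.3 92.2]
```

>>> {"name": "step_arm", "arguments": {"moves": [{"rx":0,"ry":0,"rz":0,"dx":0,"dy":15,"dz":30,"gripper":-1},{"rx":0,"ry":0,"rz":0,"dx":0,"dy":20,"dz":35,"gripper":-1},{"rx":0,"ry":0,"rz":0,"dx":0,"dy":20,"dz":35,"gripper":-1},{"rx":0,"ry":0,"rz":0,"dx":0,"dy":0,"dz":0,"gripper":-1}]}}

```text
clock: 3.98
tcp_pos: [0.5517, 0.2036, 0.1391]
orientation: [-2.288, -2.15, 0.009]
contact_force: [-0.4, 0.4, -0.6]
grip_width: -0.0001
gripper_force: 0.0
```

```bash
python3 st.py
python3 - <<'E'
from h import *
a=r.grab_frame("scene")[135:365,195:435]
cv2.imwrite("pics/s1.png",cv2.resize(a,None,fx=2.5,fy=2.5,interpolation=cv2.INTER_CUBIC))
E
```

```text
t 3.98 tcp box mm [-43.6 159.6 139.1] F box [-0.4  0.4 -0.6] w -0.0001
tool axes in box
 [[ 0.002  1.    -0.005]
 [ 1.    -0.002 -0.003]
 [-0.003 -0.005 -1.   ]]
j [ 0.01  0.5  -0.62  1.81  0.35  0.95 -0.82]
```

View pics/s1.png

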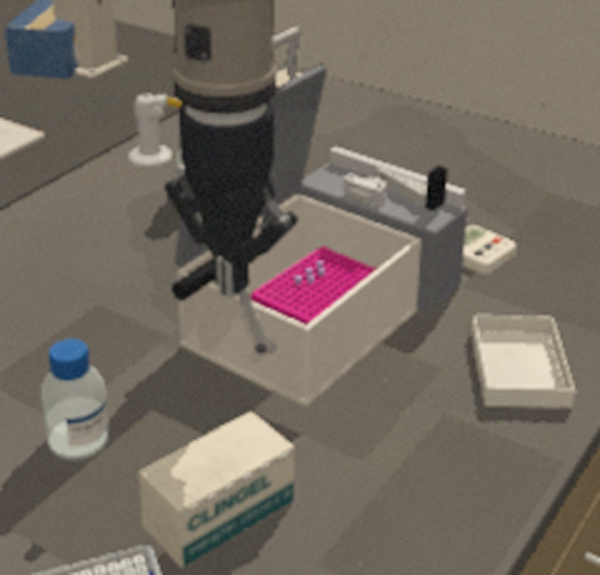

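The fingers stand just in front of the knob (fingertips at about (232,290)), with the bottle and carton clear. I correct y by 8 mm and push in steps.

>>> {"name": "step_arm", "arguments": {"moves": [{"rx":0,"ry":0,"rz":0,"dx":8,"dy":5,"dz":0,"gripper":-1},{"rx":0,"ry":0,"rz":0,"dx":0,"dy":7,"dz":0,"gripper":-1},{"rx":0,"ry":0,"rz":0,"dx":0,"dy":7,"dz":1,"gripper":-1},{"rx":0,"ry":0,"rz":0,"dx":0,"dy":7,"dz":3,"gripper":-1},{"rx":0,"ry":0,"rz":0,"dx":0,"dy":7,"dz":4,"gripper":-1},{"rx":0,"ry":0,"rz":0,"dx":0,"dy":0,"dz":0,"gripper":-1}]}}

```text
clock: 4.78
tcp_pos: [0.5862, 0.2119, 0.1336]
orientation: [-2.287, -2.154, 0.001]
contact_force: [-0.9, -0.0, -0.1]
grip_width: 0.0001
gripper_force: 0.0
```

```bash
python3 st.py
python3 - <<'E'
from h import *
a=r.grab_frame("scene");cv2.imwrite("pics/s2raw.png",a)
b=cv2.imread("pics/scene0.png")
# handle row search: bright steel near start
for n,im in(("0",b),("1",a)):
    g=cv2.cvtColor(im,cv2.COLOR_BGR2GRAY)[140:190,270:330]
    print(n,g[0:40:4,40:46].mean(1).round(0))
E
```

```text
t 4.78 tcp box mm [ -9.6 170.  133.6] F box [-0.9 -0.1 -0.1] w 0.0001
tool axes in box
 [[ 0.     1.    -0.001]
 [ 1.    -0.    -0.   ]
 [-0.    -0.001 -1.   ]]
j [-0.01  0.56 -0.6   1.73  0.37  0.97 -0.81]
0 [119. 120. 142. 106. 114. 112. 138. 110.  69.  69.]
1 [123. 124. 130. 107. 112. 110. 125. 114.  72.  73.]
```

>>> {"name": "step_arm", "arguments": {"moves": [{"rx":0,"ry":0,"rz":0,"dx":0,"dy":6,"dz":3,"gripper":-1},{"rx":0,"ry":0,"rz":0,"dx":0,"dy":6,"dz":3,"gripper":-1},{"rx":0,"ry":0,"rz":0,"dx":0,"dy":0,"dz":0,"gripper":-1}]}}

```text
clock: 5.2
tcp_pos: [0.5983, 0.2114, 0.1279]
orientation: [-2.287, -2.154, 0.0]
contact_force: [0.3, -0.3, 0.6]
grip_width: 0.0004
gripper_force: 0.0
```

```bash
python3 st.py
python3 - <<'E'
from h import *
a=r.grab_frame("scene")[135:365,195:435]
cv2.imwrite("pics/s3.png",cv2.resize(a,None,fx=2.5,fy=2.5,interpolation=cv2.INTER_CUBIC))
E
```

```text
t 5.2 tcp box mm [  2.5 170.2 127.9] F box [ 0.3 -0.2  0.6] w 0.0004
tool axes in box
 [[-0.  1. -0.]
 [ 1.  0. -0.]
 [-0. -0. -1.]]
j [-0.01  0.58 -0.59  1.71  0.38  0.97 -0.81]
```

View pics/s3.png

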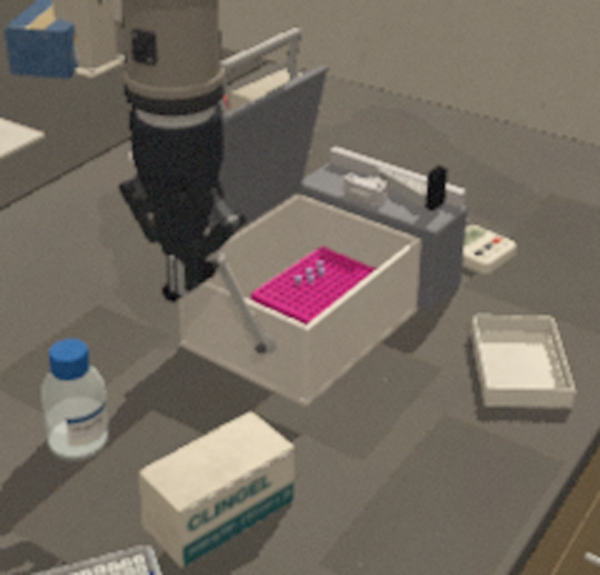

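The stay's knuckle has shifted slightly from (226,260) to (222,257), and the force is tiny near straight, so I keep pushing.

>>> {"name": "step_arm", "arguments": {"moves": [{"rx":0,"ry":0,"rz":0,"dx":0,"dy":5,"dz":3,"gripper":-1},{"rx":0,"ry":0,"rz":0,"dx":0,"dy":5,"dz":3,"gripper":-1},{"rx":0,"ry":0,"rz":0,"dx":0,"dy":4,"dz":3,"gripper":-1},{"rx":0,"ry":0,"rz":0,"dx":0,"dy":0,"dz":0,"gripper":-1}]}}

```text
clock: 5.75
tcp_pos: [0.6123, 0.2106, 0.1189]
orientation: [2.287, 2.154, -0.0]
contact_force: [0.1, -0.1, 0.3]
grip_width: -0.0001
gripper_force: 0.0
```

```bash
python3 st.py
python3 - <<'E'
from h import *
a=r.grab_frame("scene")[135:365,195:435]
cv2.imwrite("pics/s4.png",cv2.resize(a,None,fx=2.5,fy=2.5,interpolation=cv2.INTER_CUBIC))
E
```

```text
t 5.75 tcp box mm [ 16.4 170.1 118.9] F box [ 0.1 -0.   0.3] w -0.0001
tool axes in box
 [[-0.  1. -0.]
 [ 1.  0. -0.]
 [-0. -0. -1.]]
j [-0.01  0.61 -0.58  1.68  0.39  0.97 -0.8 ]
```

View pics/s4.png

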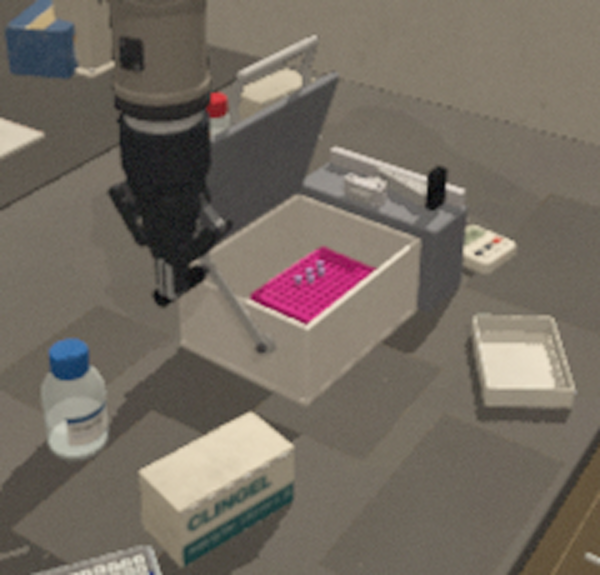

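It works: the knuckle is now at (205,265), and the handle has moved to (240,75)–(318,42). I estimate the lid angle from the handle.

```bash
cat > ang.py <<'E'
from h import *
from scipy.optimize import minimize_scalar
import sys
q=np.load("case.npy")
def w(b):
    c,s=np.cos(q[2]),np.sin(q[2]);b=np.array(b)/1000
    return np.array([q[0]+c*b[0]-s*b[1],q[1]+s*b[0]+c*b[1],b[2]])
def hp(a,y=0): a=np.radians(a);return np.array([80-205*np.cos(a)+14*np.sin(a),y,96+205*np.sin(a)+14*np.cos(a)])
for L,Rr in (((218,62),(298,32)),((240,75),(318,42))):
    f=lambda a:np.sum((proj("scene",w(hp(a,58)))-S(*L))**2+(proj("scene",w(hp(a,-58)))-S(*Rr))**2)
    m=minimize_scalar(f,bounds=(30,90),method="bounded");print(m.x,m.fun,hp(m.x))
E
python3 ang.py
```

```text
78.89234267298473 3.5662254266077626 [ 54.24384936   0.         299.85686327]
71.69046264697079 1.5884605838920471 [ 28.89037406   0.         295.01961244]
```

The lid is at about 71°, so the stay is broken (about 0.8 rad). I back off, rise, and go above the handle.

>>> {"name": "step_arm", "arguments": {"moves": [{"rx":0,"ry":0,"rz":0,"dx":0,"dy":-20,"dz":0,"gripper":-1},{"rx":0,"ry":0,"rz":0,"dx":0,"dy":-30,"dz":0,"gripper":-1},{"rx":0,"ry":0,"rz":0,"dx":0,"dy":-10,"dz":-40,"gripper":-1},{"rx":0,"ry":0,"rz":0,"dx":0,"dy":0,"dz":-45,"gripper":-1},{"rx":0,"ry":0,"rz":0,"dx":0,"dy":0,"dz":-45,"gripper":-1},{"rx":0,"ry":0,"rz":0,"dx":0,"dy":0,"dz":-45,"gripper":-1},{"rx":0,"ry":0,"rz":0,"dx":0,"dy":0,"dz":-45,"gripper":0.3},{"rx":0,"ry":0,"rz":0,"dx":0,"dy":0,"dz":-40,"gripper":0.3},{"rx":0,"ry":0,"rz":0,"dx":-40,"dy":16,"dz":0,"gripper":0.3},{"rx":0,"ry":0,"rz":0,"dx":-45,"dy":18,"dz":0,"gripper":0.3},{"rx":0,"ry":0,"rz":0,"dx":-45,"dy":18,"dz":0,"gripper":0.3},{"rx":0,"ry":0,"rz":0,"dx":-40,"dy":18,"dz":0,"gripper":0.3},{"rx":0,"ry":0,"rz":0,"dx":0,"dy":0,"dz":0,"gripper":0.3}]}}

```text
clock: 7.42
tcp_pos: [0.6129, 0.0353, 0.3787]
orientation: [2.294, 2.145, -0.003]
contact_force: [-1.0, 0.0, 0.2]
grip_width: 0.0556
gripper_force: 0.0
```

```bash
python3 st.py 27 0 299
python3 - <<'E'
from h import *
a=r.grab_frame("scene")[100:300,195:435]
cv2.imwrite("pics/s5.png",cv2.resize(a,None,fx=2.5,fy=2.5,interpolation=cv2.INTER_CUBIC))
E
```

```text
t 7.42 tcp box mm [ 27.5  -4.7 378.7] F box [-1.  -0.   0.2] w 0.0556
tool axes in box
 [[ 0.007  1.    -0.   ]
 [ 1.    -0.007 -0.002]
 [-0.002 -0.    -1.   ]]
j [ 0.29  0.33 -0.6   1.46  0.19  1.41 -0.39]
dx dy dz to target [ 4.9 -0.6 79.7]
```

View pics/s5.png

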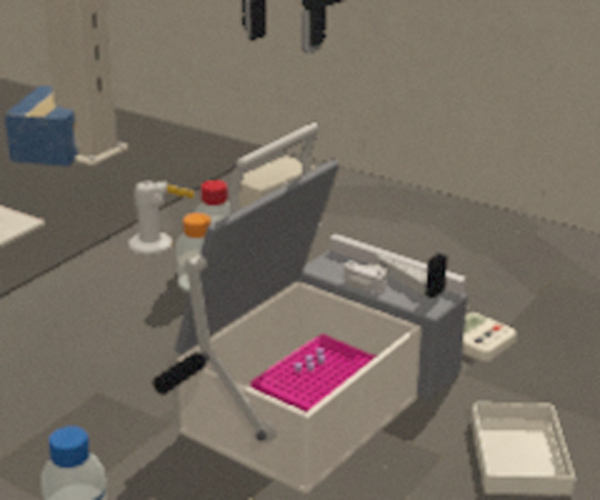

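The stay is clearly folded at (205,355), the lid stands at 71°, and the fingers hang above the handle's middle. I descend and grip.

>>> {"name": "step_arm", "arguments": {"moves": [{"rx":0,"ry":0,"rz":0,"dx":4,"dy":0,"dz":25,"gripper":0.3},{"rx":0,"ry":0,"rz":0,"dx":0,"dy":0,"dz":25,"gripper":0.3},{"rx":0,"ry":0,"rz":0,"dx":0,"dy":0,"dz":20,"gripper":0.3},{"rx":0,"ry":0,"rz":0,"dx":0,"dy":0,"dz":10,"gripper":0.3},{"rx":0,"ry":0,"rz":0,"dx":0,"dy":0,"dz":0,"gripper":0.0},{"rx":0,"ry":0,"rz":0,"dx":0,"dy":0,"dz":0,"gripper":-0.4},{"rx":0,"ry":0,"rz":0,"dx":0,"dy":0,"dz":0,"gripper":-0.8},{"rx":0,"ry":0,"rz":0,"dx":0,"dy":0,"dz":0,"gripper":-1},{"rx":0,"ry":0,"rz":0,"dx":0,"dy":0,"dz":0,"gripper":-1}], "grip_force": 30}}

```text
clock: 8.6
tcp_pos: [0.6122, 0.0445, 0.2995]
orientation: [2.286, 2.154, 0.0]
contact_force: [0.2, -0.3, 0.5]
grip_width: -0.0
gripper_force: 0.0
```

```bash
python3 st.py
python3 - <<'E'
import numpy as np
hp=lambda a:np.array([80-205*np.cos(a)+14*np.sin(a),96+205*np.sin(a)+14*np.cos(a)])
A=np.radians(np.linspace(71,0,25));P=np.array([hp(a) for a in A]);d=np.diff(P,axis=0)
for i,x in enumerate(d):print(i,round(np.degrees(A[i+1])),"dy %.1f dz %.1f"%(x[0],-x[1]),P[i+1].round(1))
E
```

```text
t 8.6 tcp box mm [ 26.3   4.4 299.5] F box [ 0.2 -0.3  0.5] w -0.0
tool axes in box
 [[-0.  1.  0.]
 [ 1.  0.  0.]
 [ 0.  0. -1.]]
j [ 0.28  0.38 -0.6   1.58  0.22  1.25 -0.42]
0 68 dy -10.2 dz 3.0 [ 16.3 291.4]
1 65 dy -10.0 dz 3.5 [  6.3 287.8]
2 62 dy -9.8 dz 4.1 [ -3.5 283.8]
3 59 dy -9.6 dz 4.6 [-13.  279.2]
4 56 dy -9.3 dz 5.0 [-22.4 274.2]
5 53 dy -9.1 dz 5.5 [-31.4 268.6]
6 50 dy -8.8 dz 6.0 [-40.2 262.7]
7 47 dy -8.4 dz 6.4 [-48.6 256.2]
8 44 dy -8.1 dz 6.9 [-56.7 249.4]
9 41 dy -7.7 dz 7.3 [-64.5 242.1]
10 38 dy -7.3 dz 7.7 [-71.8 234.5]
11 36 dy -6.9 dz 8.0 [-78.8 226.4]
12 33 dy -6.5 dz 8.4 [-85.3 218.1]
13 30 dy -6.1 dz 8.7 [-91.4 209.4]
14 27 dy -5.6 dz 9.0 [-97.  200.4]
15 24 dy -5.2 dz 9.3 [-102.1  191.1]
16 21 dy -4.7 dz 9.5 [-106.8  181.6]
17 18 dy -4.2 dz 9.8 [-111.   171.8]
18 15 dy -3.7 dz 10.0 [-114.6  161.9]
19 12 dy -3.1 dz 10.1 [-117.8  151.7]
20 9 dy -2.6 dz 10.3 [-120.4  141.5]
21 6 dy -2.1 dz 10.4 [-122.5  131.1]
22 3 dy -1.5 dz 10.5 [-124.   120.6]
23 0 dy -1.0 dz 10.6 [-125.  110.]
```

The grip missed (width 0), so I look with both views in one picture.

Run:
```python
from h import *
a=r.grab_frame("scene")[120:250,230:370]
w=r.grab_frame("wrist");cv2.imwrite("pics/w6raw.png",w);cv2.imwrite("pics/s6raw.png",a)
a=cv2.resize(a,(420,390),interpolation=cv2.INTER_CUBIC);w=cv2.resize(w,(374,234))
o=np.zeros((390,794,3),np.uint8);o[:,:420]=a;o[:234,420:]=w
cv2.imwrite("pics/c6.png",o)
```

```text
(no output)
```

View pics/c6.png

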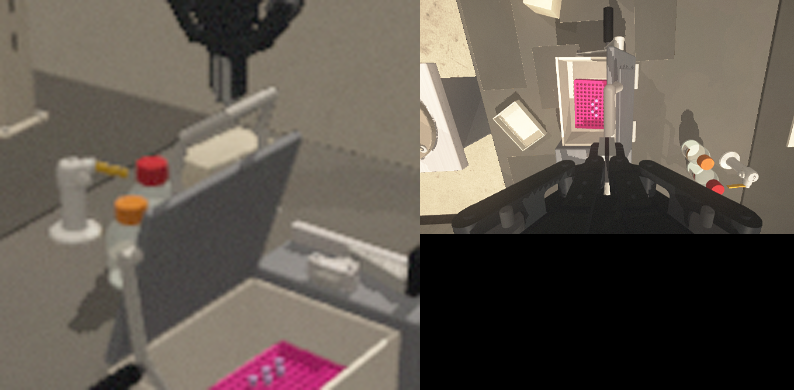

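Run:
```python
from ang import *
o=r.get_obs();print(o["tcp_pos"],o["clock"])
p=o["tcp_pos"];
for dz in(0,-.022):print("tool",dz,proj("scene",p+[0,0,dz]),proj("wrist",p+[0,0,dz]))
for a in (70,71,72):
  for y in(-58,-52,0,58):print(a,y,hp(a,y).round(0),"scene",proj("scene",w(hp(a,y))).round(1),"wrist",proj("wrist",w(hp(a,y))).round(1))
K,R,t=cam("wrist");print("wrist cam",-R.T@t,R[2])
s=640/374;print("wrist handle px top",(610-420)*s,82*s,"tip",(607-420)*s,192*s)
```

```text
78.89234267298473 3.5662254266077626 [ 54.24384936   0.         299.85686327]
71.69046264697079 1.5884605838920471 [ 28.89037406   0.         295.01961244]
[0.61209095 0.04450198 0.29938333] 8.7
tool 0 [306.59614337 156.93814761] [318.5773702  241.00432211]
tool -0.022 [306.60465483 165.68398832] [318.74946413 227.13069986]
70 -58 [ 23. -58. 293.] scene [323.4 151.9] wrist [313.8 324.6]
70 -52 [ 23. -52. 293.] scene [321.9 152.6] wrist [313.7 316.9]
70 0 [ 23.   0. 293.] scene [308.8 159.1] wrist [313.4 243.6]
70 58 [ 23.  58. 293.] scene [293.1 166.8] wrist [312.9 146.2]
71 -58 [ 26. -58. 294.] scene [322.2 151.2] wrist [319.  325.7]
71 -52 [ 26. -52. 294.] scene [320.8 151.9] wrist [319.  317.9]
71 0 [ 26.   0. 294.] scene [307.6 158.3] wrist [319.1 244.3]
71 58 [ 26.  58. 294.] scene [291.9 166.1] wrist [319.2 146.4]
72 -58 [ 30. -58. 295.] scene [321.1 150.6] wrist [324.3 326.6]
72 -52 [ 30. -52. 295.] scene [319.6 151.3] wrist [324.4 318.8]
72 0 [ 30.   0. 295.] scene [306.5 157.6] wrist [324.9 245. ]
72 58 [ 30.  58. 295.] scene [290.7 165.3] wrist [325.6 146.5]
wrist cam [0.61689329 0.11230108 0.4515905 ] [-0.01798788 -0.27169057 -0.96221654]
wrist handle px top 325.1336898395722 140.32085561497325 tip 320.0 328.5561497326203
```

Run:
```python
from h import *
print("s1 tip seen",S(232,292),"tcp,tip",[proj("scene",np.array([.5517,.2036,.1391])-[0,0,d]).round(1) for d in(0,.022)])
print("s3 tip seen",S(170,295),[proj("scene",np.array([.5983,.2114,.1279])-[0,0,d]).round(1) for d in(0,.022)])
print("s4 tip seen",S(163,300),[proj("scene",np.array([.6123,.2106,.1189])-[0,0,d]).round(1) for d in(0,.022)])
# finger tips in s5 (open), 2.5x, origin (195,100)
for u,v in((257,38),(313,50)):print("s5 tip",195+u/2.5,100+v/2.5)
print([proj("scene",np.array([.6129,.0353,.3787])+[d*.9982,d*-.0598,-.022+.012]).round(1) for d in(-.028,.028)])
s=r.grab_frame("scene");w=r.grab_frame("wrist")
a=cv2.resize(s[130:180,280:335],(550,500)[::1],interpolation=cv2.INTER_CUBIC)
b=cv2.resize(w[200:340,270:370],None,fx=2.4,fy=2.4)
o=np.zeros((500,795,3),np.uint8);o[:,:550]=a;o[:336,555:795]=b;cv2.imwrite("pics/c7.png",o)
```

```text
s1 tip seen (287.5, 251.5) tcp,tip [array([288.3, 254.7]), array([288.5, 263.1])]
s3 tip seen (262.7, 252.7) [array([269.3, 253.9]), array([269.7, 262.1])]
s4 tip seen (259.9, 254.7) [array([264.8, 255.1]), array([265.2, 263.1])]
s5 tip 297.8 115.2
s5 tip 320.2 120.0
[array([318.5, 129.5]), array([298.9, 124.7])]
```

View pics/c7.png

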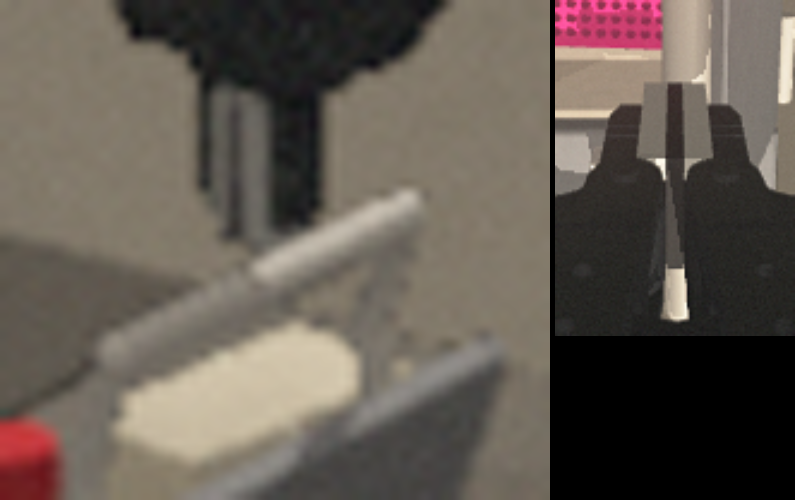

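Both views show the fingertips ending just above the bar, at about (305,154) in the scene view. That is roughly 30 mm higher than the stated tip offset, and the stage 1 pictures show the same gap. I open, go about 32 mm lower, and close.

>>> {"name": "step_arm", "arguments": {"moves": [{"rx":0,"ry":0,"rz":0,"dx":-4,"dy":2,"dz":-5,"gripper":0.3},{"rx":0,"ry":0,"rz":0,"dx":0,"dy":0,"dz":0,"gripper":0.3},{"rx":0,"ry":0,"rz":0,"dx":0,"dy":0,"dz":0,"gripper":0.3},{"rx":0,"ry":0,"rz":0,"dx":0,"dy":0,"dz":10,"gripper":0.3},{"rx":0,"ry":0,"rz":0,"dx":0,"dy":0,"dz":14,"gripper":0.3},{"rx":0,"ry":0,"rz":0,"dx":0,"dy":0,"dz":13,"gripper":0.3},{"rx":0,"ry":0,"rz":0,"dx":0,"dy":0,"dz":0,"gripper":0.0},{"rx":0,"ry":0,"rz":0,"dx":0,"dy":0,"dz":0,"gripper":-0.4},{"rx":0,"ry":0,"rz":0,"dx":0,"dy":0,"dz":0,"gripper":-0.8},{"rx":0,"ry":0,"rz":0,"dx":0,"dy":0,"dz":0,"gripper":-1},{"rx":0,"ry":0,"rz":0,"dx":0,"dy":0,"dz":0,"gripper":-1}], "grip_force": 30}}

```text
clock: 10.18
tcp_pos: [0.6142, 0.0406, 0.2679]
orientation: [2.286, 2.154, 0.001]
contact_force: [-0.7, 0.7, 2.7]
grip_width: 0.0111
gripper_force: 29.3
```

```bash
python3 st.py; python3 -c "
from h import *
print(r.get_obs()['gripper_force'])"
```

```text
t 10.18 tcp box mm [ 28.5   0.6 267.9] F box [-0.7  0.6  2.7] w 0.0111
tool axes in box
 [[-0.001  1.     0.001]
 [ 1.     0.001  0.   ]
 [ 0.     0.001 -1.   ]]
j [ 0.28  0.4  -0.59  1.62  0.24  1.19 -0.43]
29.318127036094666
```

Gripped (11 mm, 29 N). I start along the arc at about 0.4 rad/s.

>>> {"name": "step_arm", "arguments": {"moves": [{"rx":0,"ry":0,"rz":0,"dx":0,"dy":-10.2,"dz":3.0,"gripper":-1},{"rx":0,"ry":0,"rz":0,"dx":0,"dy":-10.0,"dz":3.5,"gripper":-1},{"rx":0,"ry":0,"rz":0,"dx":0,"dy":-9.8,"dz":4.1,"gripper":-1},{"rx":0,"ry":0,"rz":0,"dx":0,"dy":-9.6,"dz":4.6,"gripper":-1},{"rx":0,"ry":0,"rz":0,"dx":0,"dy":-9.3,"dz":5.0,"gripper":-1},{"rx":0,"ry":0,"rz":0,"dx":0,"dy":-9.1,"dz":5.5,"gripper":-1},{"rx":0,"ry":0,"rz":0,"dx":0,"dy":-8.8,"dz":6.0,"gripper":-1},{"rx":0,"ry":0,"rz":0,"dx":0,"dy":0,"dz":0,"gripper":-1}]}}

```text
clock: 11.18
tcp_pos: [0.5453, 0.0444, 0.2346]
orientation: [-2.285, -2.154, 0.004]
contact_force: [-2.0, 0.8, 0.9]
grip_width: 0.011
gripper_force: 30.4
```

```bash
python3 st.py -40 0.6 237; python3 -c "
from h import *
print(r.get_obs()['gripper_force'])"
```

```text
t 11.18 tcp box mm [-40.4   0.3 234.6] F box [-2.   0.6  0.9] w 0.011
tool axes in box
 [[-0.001  1.    -0.003]
 [ 1.     0.001 -0.001]
 [-0.001 -0.003 -1.   ]]
j [ 0.31  0.32 -0.62  1.81  0.21  1.08 -0.44]
dx dy dz to target [ 0.3  0.4 -2.4]
30.36843627691269
```

>>> {"name": "step_arm", "arguments": {"moves": [{"rx":0,"ry":0,"rz":0,"dx":0,"dy":-8.4,"dz":5.5,"gripper":-1},{"rx":0,"ry":0,"rz":0,"dx":0,"dy":-8.1,"dz":6.5,"gripper":-1},{"rx":0,"ry":0,"rz":0,"dx":0,"dy":-7.7,"dz":7.0,"gripper":-1},{"rx":0,"ry":0,"rz":0,"dx":0,"dy":-7.3,"dz":7.5,"gripper":-1},{"rx":0,"ry":0,"rz":0,"dx":0,"dy":-6.9,"dz":8.0,"gripper":-1},{"rx":0,"ry":0,"rz":0,"dx":0,"dy":-6.5,"dz":8.4,"gripper":-1},{"rx":0,"ry":0,"rz":0,"dx":0,"dy":-6.1,"dz":8.7,"gripper":-1},{"rx":0,"ry":0,"rz":0,"dx":0,"dy":-5.6,"dz":9.0,"gripper":-1},{"rx":0,"ry":0,"rz":0,"dx":0,"dy":0,"dz":0,"gripper":-1}]}}

```text
clock: 12.3
tcp_pos: [0.4895, 0.0477, 0.1739]
orientation: [-2.285, -2.154, 0.003]
contact_force: [-1.6, -0.4, -2.6]
grip_width: 0.0107
gripper_force: 30.1
```

```bash
python3 st.py -97 0.6 174; python3 -c "
from h import *
print(r.get_obs()['gripper_force'])"
```

```text
t 12.3 tcp box mm [-96.4   0.2 173.9] F box [-1.5 -0.5 -2.6] w 0.0107
tool axes in box
 [[-0.001  1.    -0.002]
 [ 1.     0.001 -0.   ]
 [-0.    -0.002 -1.   ]]
j [ 0.31  0.3  -0.63  2.    0.22  0.91 -0.49]
dx dy dz to target [ 0.4 -0.6 -0.1]
30.104922652244568
```

>>> {"name": "step_arm", "arguments": {"moves": [{"rx":0,"ry":0,"rz":0,"dx":0,"dy":-5.6,"dz":9.3,"gripper":-1},{"rx":0,"ry":0,"rz":0,"dx":0,"dy":-4.7,"dz":9.5,"gripper":-1},{"rx":0,"ry":0,"rz":0,"dx":0,"dy":-4.2,"dz":9.8,"gripper":-1},{"rx":0,"ry":0,"rz":0,"dx":0,"dy":-3.7,"dz":10,"gripper":-1},{"rx":0,"ry":0,"rz":0,"dx":0,"dy":-3.1,"dz":10.1,"gripper":-1},{"rx":0,"ry":0,"rz":0,"dx":0,"dy":-2.6,"dz":10.3,"gripper":-1},{"rx":0,"ry":0,"rz":0,"dx":0,"dy":-2.1,"dz":10.4,"gripper":-1},{"rx":0,"ry":0,"rz":0,"dx":0,"dy":-1,"dz":6,"gripper":-1},{"rx":0,"ry":0,"rz":0,"dx":0,"dy":0,"dz":0,"gripper":-1}]}}

```text
clock: 13.42
tcp_pos: [0.4629, 0.0492, 0.0989]
orientation: [-2.285, -2.154, 0.002]
contact_force: [-4.5, -1.5, -1.2]
grip_width: 0.011
gripper_force: 31.5
```

```bash
python3 st.py -125 0 84
```

```text
t 13.43 tcp box mm [-123.     0.2   98.9] F box [-4.4 -1.8 -1.2] w 0.011
tool axes in box
 [[-0.001  1.    -0.002]
 [ 1.     0.001 -0.   ]
 [-0.    -0.002 -1.   ]]
j [ 0.26  0.37 -0.59  2.12  0.31  0.74 -0.59]
dx dy dz to target [-0.2 -2.  14.9]
```

Nearly shut. I go slowly until it makes contact.

>>> {"name": "step_arm", "arguments": {"moves": [{"rx":0,"ry":0,"rz":0,"dx":0,"dy":0,"dz":4,"gripper":-1},{"rx":0,"ry":0,"rz":0,"dx":0,"dy":0,"dz":4,"gripper":-1},{"rx":0,"ry":0,"rz":0,"dx":0,"dy":0,"dz":4,"gripper":-1},{"rx":0,"ry":0,"rz":0,"dx":0,"dy":0,"dz":0,"gripper":-1}]}}

```text
clock: 13.92
tcp_pos: [0.4613, 0.0493, 0.0868]
orientation: [-2.284, -2.153, 0.006]
contact_force: [-8.8, 1.4, -0.9]
grip_width: 0.011
gripper_force: 31.8
```

```bash
python3 st.py -125 0 84
```

```text
t 13.93 tcp box mm [-1.246e+02  1.000e-01  8.680e+01] F box [-8.9  0.8 -0.9] w 0.011
tool axes in box
 [[-0.001  1.    -0.004]
 [ 1.     0.001 -0.001]
 [-0.001 -0.004 -1.   ]]
j [ 0.25  0.39 -0.58  2.13  0.32  0.71 -0.6 ]
dx dy dz to target [-0.1 -0.4  2.8]
```

>>> {"name": "step_arm", "arguments": {"moves": [{"rx":0,"ry":0,"rz":0,"dx":0,"dy":-2,"dz":2,"gripper":-1},{"rx":0,"ry":0,"rz":0,"dx":0,"dy":0,"dz":2,"gripper":-1},{"rx":0,"ry":0,"rz":0,"dx":0,"dy":0,"dz":0,"gripper":-1}]}}

```text
clock: 14.3
tcp_pos: [0.4611, 0.0493, 0.0834]
orientation: [-2.286, -2.154, 0.002]
contact_force: [-4.4, -0.2, -0.9]
grip_width: 0.0108
gripper_force: 31.8
```

```bash
python3 st.py
```

```text
t 14.3 tcp box mm [-1.248e+02  1.000e-01  8.340e+01] F box [-4.4 -0.4 -0.9] w 0.0108
tool axes in box
 [[-0.001  1.    -0.001]
 [ 1.     0.001 -0.   ]
 [-0.    -0.001 -1.   ]]
j [ 0.25  0.39 -0.58  2.14  0.33  0.7  -0.61]
```

>>> {"name": "step_arm", "arguments": {"moves": [{"rx":0,"ry":0,"rz":0,"dx":0,"dy":-1,"dz":2,"gripper":-1},{"rx":0,"ry":0,"rz":0,"dx":0,"dy":0,"dz":2,"gripper":-1},{"rx":0,"ry":0,"rz":0,"dx":0,"dy":0,"dz":1,"gripper":-1},{"rx":0,"ry":0,"rz":0,"dx":0,"dy":0,"dz":0,"gripper":-1}]}}

```text
clock: 14.8
tcp_pos: [0.4608, 0.0494, 0.0792]
orientation: [2.286, 2.154, -0.001]
contact_force: [-7.1, -1.7, 11.4]
grip_width: 0.0109
gripper_force: 32.9
```

```bash
python3 st.py
python3 - <<'E'
from ang import *
g=cv2.cvtColor(r.grab_frame("scene"),cv2.COLOR_BGR2GRAY);cv2.imwrite("pics/s8.png",g)
E
```

```text
t 14.8 tcp box mm [-125.1    0.2   79.2] F box [-7.  -2.1 11.4] w 0.0109
tool axes in box
 [[-0.     1.     0.   ]
 [ 1.     0.    -0.001]
 [-0.001  0.    -1.   ]]
j [ 0.24  0.4  -0.57  2.14  0.34  0.69 -0.62]
78.89234267298473 3.5662254266077626 [ 54.24384936   0.         299.85686327]
71.69046264697079 1.5884605838920471 [ 28.89037406   0.         295.01961244]
```

Contact: +11 N up, so the lid is shut. I release part-way, rise, and close the fingers.

>>> {"name": "step_arm", "arguments": {"moves": [{"rx":0,"ry":0,"rz":0,"dx":0,"dy":0,"dz":-1,"gripper":-0.5},{"rx":0,"ry":0,"rz":0,"dx":0,"dy":0,"dz":0,"gripper":-0.4},{"rx":0,"ry":0,"rz":0,"dx":0,"dy":0,"dz":0,"gripper":-0.4},{"rx":0,"ry":0,"rz":0,"dx":0,"dy":0,"dz":-10,"gripper":-0.4},{"rx":0,"ry":0,"rz":0,"dx":0,"dy":0,"dz":-20,"gripper":-0.4},{"rx":0,"ry":0,"rz":0,"dx":0,"dy":0,"dz":-40,"gripper":-0.4},{"rx":0,"ry":0,"rz":0,"dx":0,"dy":0,"dz":-40,"gripper":-0.4},{"rx":0,"ry":0,"rz":0,"dx":-40,"dy":0,"dz":0,"gripper":-1},{"rx":0,"ry":0,"rz":0,"dx":-40,"dy":5,"dz":0,"gripper":-1},{"rx":0,"ry":0,"rz":0,"dx":-40,"dy":5,"dz":0,"gripper":-1},{"rx":0,"ry":0,"rz":0,"dx":-23,"dy":5,"dz":0,"gripper":-1},{"rx":0,"ry":0,"rz":0,"dx":0,"dy":0,"dz":0,"gripper":-1}]}}

```text
clock: 16.35
tcp_pos: [0.4673, -0.0958, 0.1901]
orientation: [2.29, 2.15, 0.0]
contact_force: [-0.3, 0.4, 0.5]
grip_width: -0.0
gripper_force: 0.0
```

```bash
python3 st.py -108 -143 114
python3 - <<'E'
from ang import *
# is handle bar where a shut lid has it? bright steel along the bar vs angles
g=cv2.cvtColor(r.grab_frame("scene"),cv2.COLOR_BGR2GRAY);g0=cv2.imread("pics/scene0.png",0)
for a in (0,2,4,6,8,10):
    P=[proj("scene",w(hp(a,y))) for y in np.linspace(-45,45,15)]
    v=[int(g[int(round(v)),int(round(u))])-int(g0[int(round(v)),int(round(u))]) for u,v in P];print(a,np.mean(v).round(1),np.round(P[7]))
E
```

```text
t 16.35 tcp box mm [-109.9 -144.4  190.1] F box [-0.3  0.4  0.5] w -0.0
tool axes in box
 [[ 0.003  1.     0.001]
 [ 1.    -0.003 -0.   ]
 [-0.     0.001 -1.   ]]
j [ 0.56  0.24 -0.56  2.02  0.16  0.93 -0.14]
dx dy dz to target [ 1.4  1.8 76.1]
78.89234267298473 3.5662254266077626 [ 54.24384936   0.         299.85686327]
71.69046264697079 1.5884605838920471 [ 28.89037406   0.         295.01961244]
0 17.5 [359. 246.]
2 28.1 [359. 244.]
4 14.9 [358. 241.]
6 12.0 [358. 238.]
8 -2.1 [358. 236.]
10 -49.6 [357. 233.]
```

```bash
python3 - <<'E' | tail -n +3
from ang import *
g=cv2.cvtColor(r.grab_frame("scene"),cv2.COLOR_BGR2GRAY).astype(float);t=cv2.cvtColor(r.grab_frame("top"),cv2.COLOR_BGR2GRAY)
p=np.zeros(21)
for y in np.linspace(-40,40,17):
    u,v=proj("scene",w(hp(0,y)));p+=g[int(round(v))-10:int(round(v))+11,int(round(u))]
print("rows -10..10 rel shut bar",(p/17).round(0))
p=np.zeros(17)
for y in np.linspace(-40,40,17):
    u,v=proj("top",w(hp(0,y)));p+=t[int(round(v))-8:int(round(v))+9,int(round(u))]
print("top",(p/17).round(0))
E
```

```text
rows -10..10 rel shut bar [122. 125. 126. 126. 127. 126. 130. 139. 139. 134. 128. 119. 110. 105.
 104. 105. 106. 108. 110. 111. 112.]
top [ 84.  84.  85.  85.  87. 101. 128. 151. 153. 137. 115. 100.  95.  93.
  93.  94.  94.]
```

>>> {"name": "step_arm", "arguments": {"moves": [{"rx":0,"ry":0,"rz":0,"dx":1,"dy":0,"dz":30,"gripper":-1},{"rx":0,"ry":0,"rz":0,"dx":0,"dy":0,"dz":20,"gripper":-1},{"rx":0,"ry":0,"rz":0,"dx":0,"dy":0,"dz":8,"gripper":-1},{"rx":0,"ry":0,"rz":0,"dx":0,"dy":0,"dz":0,"gripper":-1}]}}

```text
clock: 17.0
tcp_pos: [0.4672, -0.0923, 0.1316]
orientation: [-2.284, -2.156, 0.0]
contact_force: [0.2, 0.1, 0.7]
grip_width: 0.0002
gripper_force: 0.0
```

```bash
python3 st.py -108 -143 114;  python3 - <<'E' | tail -n +3
from ang import *
im=r.grab_frame("scene");v=cv2.cvtColor(im,cv2.COLOR_BGR2GRAY)
t=r.get_obs()["tcp_pos"]
for d in (0.008,-.022):print("tip pred",d,proj("scene",t+[0,0,d]).round(1))
print("tab pred top/bot",proj("scene",w((-67,-143,145))).round(1),proj("scene",w((-67,-143,103))).round(1))
print(v[186:228:2,360:396:2])
E
```

```text
t 17.0 tcp box mm [-110.2 -140.9  131.6] F box [0.2 0.1 0.7] w 0.0002
tool axes in box
 [[-0.002  1.    -0.   ]
 [ 1.     0.002  0.   ]
 [ 0.    -0.    -1.   ]]
j [ 0.53  0.32 -0.54  2.08  0.23  0.8  -0.21]
dx dy dz to target [-2.2  2.2 17.6]
tip pred 0.008 [383.3 210.4]
tip pred -0.022 [382.4 220.5]
tab pred top/bot [369.4 203.6] [368.4 217.6]
[[105 105 105 106  68  33  30  31  26  32  32  32  38  34  38  31  28  75]
 [106 104 106 108 103  26  32  43  59  34  27  23  31  32  23  33  35 101]
 [106 105 106 107 106  78  31  32  46  29  38  34  28  34  35  28  60 102]
 [106 106 104 109 107 101  43  34  29  32  32  33  27  22  32  34  64  65]
 [107 108 104 107 105 108 102  90  58  32  35  21  31  23  32  32  41  33]
 [106 104 107 103 108 107 109 110 106  51  29  25  27  27  32  29  34  32]
 [105 111 110 111 112 115 115 110 114  77  84  40  28  28  27  29  33  73]
 [112 113 113 113 110 104 113 113 115  58  97  70  87  32  26  77 100 111]
 [111 113 112 112  80  40  53 100 113  47  98  74  93  30  34  86 110 109]
 [180 153 113  76  30  20  22 100 114  47  99  77  94  34  28  96 110 107]
 [174 186 198  54  21  15  11 101 111  44  91  80  90  26  32 100 108 108]
 [195 191 166  53  21  25  17 154 110 100  88  87  83  37  56 107 108 107]
 [173 196 187  26  23  22  28 178 201 171  87  97  89  74 106 109 107 109]
 [106 141 147  18  11  24  32 113 112 153 133 102 109 107 112 107 108 108]
 [110 111  99  13  23  23  37 111 112 115 110 111 109 113 111 112 110 113]
 [106 109 101  19  17  14  68  98 110 113 109 110 112 111 108 107 109 107]
 [102 100  98  46  33  85  96  87  91  92 121 104 110 108 106 109 108 109]
 [102 102 100 102  99 119 136 127  94  93  80 103 107 108 106 108 109 107]
 [142 114 100  96 113 142 143 137 107  78  75 119 109 112 108 107 112 108]
 [115 100 101 112 140 142 130  96  75  75  72 109 123 109 109 110 109 110]
 [ 97  94  94 128 139 124  95  71  74  72  92 185 177 180 155 110 110 110]]
```

The tip offset (TCP + 8 mm) and the tab position both agree with the image: tip at row 210, tab at rows 202–217. I go down to fingertip z of about 122 and push.

>>> {"name": "step_arm", "arguments": {"moves": [{"rx":0,"ry":0,"rz":0,"dx":-2,"dy":0,"dz":9,"gripper":-1},{"rx":0,"ry":0,"rz":0,"dx":0,"dy":0,"dz":9,"gripper":-1},{"rx":0,"ry":0,"rz":0,"dx":0,"dy":8,"dz":0,"gripper":-1},{"rx":0,"ry":0,"rz":0,"dx":0,"dy":8,"dz":0,"gripper":-1},{"rx":0,"ry":0,"rz":0,"dx":0,"dy":8,"dz":0,"gripper":-1},{"rx":0,"ry":0,"rz":0,"dx":0,"dy":8,"dz":0,"gripper":-1},{"rx":0,"ry":0,"rz":0,"dx":0,"dy":0,"dz":0,"gripper":-1}]}}

```text
clock: 17.92
tcp_pos: [0.4998, -0.097, 0.1136]
orientation: [2.286, 2.154, 0.001]
contact_force: [0.1, 0.9, 0.1]
grip_width: 0.0001
gripper_force: 0.1
```

```bash
python3 st.py
```

```text
t 17.93 tcp box mm [ -77.4 -143.6  113.6] F box [0.  0.9 0.1] w 0.0001
tool axes in box
 [[-0.001  1.     0.001]
 [ 1.     0.001  0.   ]
 [ 0.     0.001 -1.   ]]
j [ 0.5   0.39 -0.52  2.02  0.27  0.79 -0.24]
```

>>> {"name": "step_arm", "arguments": {"moves": [{"rx":0,"ry":0,"rz":0,"dx":0,"dy":8,"dz":0,"gripper":-1},{"rx":0,"ry":0,"rz":0,"dx":0,"dy":8,"dz":0,"gripper":-1},{"rx":0,"ry":0,"rz":0,"dx":0,"dy":8,"dz":0,"gripper":-1}]}}

```text
clock: 18.3
tcp_pos: [0.5226, -0.0984, 0.1134]
orientation: [-2.285, -2.154, 0.002]
contact_force: [-5.2, 0.5, 3.3]
grip_width: -0.0001
gripper_force: 2.8
```

```bash
cat > tab.py <<'E'
from ang import *
im=r.grab_frame("scene");v=cv2.cvtColor(im,cv2.COLOR_BGR2GRAY)
for x in(-67,-40,-7):print(x,"tab pred top/bot",proj("scene",w((x,-143,145))).round(1),proj("scene",w((x,-143,103))).round(1))
print("tip",proj("scene",r.get_obs()["tcp_pos"]+[0,0,.008]).round(1));print(v[186:224:2,326:386:2])
E
python3 st.py; python3 tab.py|tail -n +3
```

```text
t 18.3 tcp box mm [ -54.5 -143.6  113.4] F box [-5.3  0.1  3.3] w -0.0001
tool axes in box
 [[-0.001  1.    -0.002]
 [ 1.     0.001 -0.   ]
 [-0.    -0.002 -1.   ]]
j [ 0.48  0.43 -0.51  1.97  0.28  0.82 -0.24]
-67 tab pred top/bot [369.4 203.6] [368.4 217.6]
-40 tab pred top/bot [360.6 200.7] [359.7 214.5]
-7 tab pred top/bot [350.1 197.2] [349.4 210.9]
tip [364.5 209.9]
[[108 109 105 103 103 106 107 107 107 108 108 105  50  35  44  27  31  30
   28  34  32  34  26  30  52 103  84  64  36  31]
 [108 104 107 108 106 107 110 109 109 107 109 108  90  30  36  43  31  33
   19  22  31  35  35  29  79 105  80  32  30  36]
 [107 106 108 107 109 109 107 110 108 107 108 104 107  49  33  43  42  31
   26  31  37  30  32  33 106  75  26  31  31  73]
 [111 105 107 103 108 108 107 108 107 109 107 108 104  93  34  34  31  27
   32  31  32  27  31  47  76  31  28  33  72 103]
 [111 190 188 154 106 108 107 106 106 107 105 108 108 109 100  96  36  31
   38  32  35  32  34  32  29  35  31  86 107 102]
 [107 119 147 180 205 186 153 106 104 106 111 110 112 111 112 114  98  32
   35  35  31  35  30  38 
[... 950 characters left out ...]
103 109  95  18  27  19
   67 108 112 121 120 118 120 126 162 148 111 112]
 [131 121 102  99 108 133 170 176 114 113 119 118 102  99  90  24  17  78
   86  95 100 107 116 119 117 122 122 117 109 110]
 [141 143 119  96  95 101 110 113 104 125 124 120 105 103 103 101  94 137
  130 102 102 100  98 103 111 117 121 118 110 109]
 [143 142 140 118 101  98 101  95  98 101 119 145 141 116 101 104 116 136
  145 143 130 119  97  97 103 100 104 129 104 108]
 [143 142 142 144 138 119 115 118  99 105 104 119 114 101 104 104 111 102
  100 111 147 142 143 137 129  96  95  80 102 105]
 [141 142 142 143 142 143 144 146 139 140 141 123 102  97 102 100  98  99
  100 110 142 142 143 143 134 109  78  72 118 112]]
```

The tab is moving, at 5 N. I continue to the stop.

>>> {"name": "step_arm", "arguments": {"moves": [{"rx":0,"ry":0,"rz":0,"dx":0,"dy":7,"dz":0,"gripper":-1},{"rx":0,"ry":0,"rz":0,"dx":0,"dy":7,"dz":0,"gripper":-1},{"rx":0,"ry":0,"rz":0,"dx":0,"dy":6,"dz":0,"gripper":-1},{"rx":0,"ry":0,"rz":0,"dx":0,"dy":4,"dz":0,"gripper":-1}]}}

```text
clock: 18.85
tcp_pos: [0.5462, -0.0997, 0.1134]
orientation: [-2.285, -2.154, 0.002]
contact_force: [-6.9, 1.3, 4.0]
grip_width: -0.0002
gripper_force: 3.3
```

>>> {"name": "step_arm", "arguments": {"moves": [{"rx":0,"ry":0,"rz":0,"dx":0,"dy":3,"dz":0,"gripper":-1},{"rx":0,"ry":0,"rz":0,"dx":0,"dy":2,"dz":0,"gripper":-1}]}}

```text
clock: 19.1
tcp_pos: [0.5479, -0.0999, 0.1132]
orientation: [-2.282, -2.151, 0.011]
contact_force: [-22.1, 1.7, 19.2]
grip_width: -0.0001
gripper_force: 10.7
```

```bash
python3 st.py
```

```text
t 19.1 tcp box mm [ -29.3 -143.6  113.2] F box [-22.1   0.4  19.2] w -0.0001
tool axes in box
 [[-0.001  1.    -0.009]
 [ 1.     0.001 -0.001]
 [-0.001 -0.009 -1.   ]]
j [ 0.46  0.47 -0.5   1.9   0.29  0.85 -0.25]
```

The force jumped to 22 N at a hard stop. I back off, rise, and check the tab travel in the images.

>>> {"name": "step_arm", "arguments": {"moves": [{"rx":0,"ry":0,"rz":0,"dx":0,"dy":-15,"dz":0,"gripper":-1},{"rx":0,"ry":0,"rz":0,"dx":0,"dy":-30,"dz":0,"gripper":-1},{"rx":0,"ry":0,"rz":0,"dx":0,"dy":-20,"dz":-30,"gripper":-1},{"rx":0,"ry":0,"rz":0,"dx":0,"dy":0,"dz":-45,"gripper":-1},{"rx":0,"ry":0,"rz":0,"dx":-40,"dy":0,"dz":-45,"gripper":-1},{"rx":0,"ry":0,"rz":0,"dx":-60,"dy":0,"dz":-20,"gripper":-1},{"rx":0,"ry":0,"rz":0,"dx":-60,"dy":0,"dz":0,"gripper":-1},{"rx":0,"ry":0,"rz":0,"dx":-60,"dy":0,"dz":0,"gripper":-1},{"rx":0,"ry":0,"rz":0,"dx":0,"dy":0,"dz":0,"gripper":-1}]}}

```text
clock: 20.23
tcp_pos: [0.4726, -0.3216, 0.253]
orientation: [2.294, 2.142, -0.002]
contact_force: [-0.2, 0.9, -0.4]
grip_width: -0.0
gripper_force: 0.0
```

```bash
python3 st.py; python3 - <<'E' | tail -n +3
from ang import *
q=np.load("case.npy")
def inv(p):
    c,si=np.cos(q[2]),np.sin(q[2]);d=p[:2]-q[:2];return np.array([c*d[0]+si*d[1],-si*d[0]+c*d[1],p[2]])*1000
def blob(im,box):
    x0,x1,y0,y1=box;g=cv2.cvtColor(im[y0:y1,x0:x1],cv2.COLOR_BGR2GRAY)
    n,l,s,c=cv2.connectedComponentsWithStats((g<45).astype(np.uint8));
    return [(s[i,:2]+[x0,y0]).tolist()+s[i,2:].tolist()+(c[i]+[x0,y0]).round(1).tolist() for i in range(1,n) if s[i,4]>8]
for nm,s,t in(("before",cv2.imread("pics/scene0.png"),cv2.imread("pics/top0.png")),("after",r.grab_frame("scene"),r.grab_frame("top"))):
    print(nm,"scene",blob(s,(335,385,185,225)),"top",blob(t,(362,400,165,240)))
    for b in blob(s,(335,385,185,225)):
        p=plane("scene",b[-2:],.124);print(inv(p).round(1))
    for b in blob(t,(362,400,165,240)):
        p=plane("top",b[-2:],.145);print("  top",inv(p).round(1))
g=cv2.cvtColor(r.grab_frame("scene"),cv2.COLOR_BGR2GRAY).astype(float)
p=np.zeros(21)
for y in np.linspace(-40,40,17):
    u,v=proj("scene",w(hp(0,y)));p+=g[int(round(v))-10:int(round(v))+11,int(round(u))]
print("bar",(p/17).round(0))
E
```

```text
t 20.23 tcp box mm [ -91.1 -369.4  253. ] F box [-0.3  0.9 -0.4] w -0.0
tool axes in box
 [[ 0.009  1.     0.001]
 [ 1.    -0.009 -0.003]
 [-0.003  0.001 -1.   ]]
j [ 0.84  0.31 -0.44  1.75  0.15  1.11  0.29]
before scene [[366, 202, 7, 17, 96, 369.1, 210.0]] top [[377, 222, 9, 4, 34, 381.2, 223.5]]
[ -65.6 -146.5  124. ]
  top [ -70.8 -142.4  145. ]
after scene [[348, 196, 7, 16, 86, 351.0, 203.1]] top [[378, 200, 9, 4, 34, 382.2, 201.5]]
[  -6.5 -150.2  124. ]
  top [ -14.7 -141.9  145. ]
bar [121. 123. 124. 123. 122. 124. 133. 145. 149. 143. 130. 120. 111. 104.
 104. 104. 104. 108. 109. 111. 111.]
```

```bash
python3 - <<'E' | tail -n +3
from ang import *
def prof(g,f):
    p=np.zeros(21)
    for y in np.linspace(-40,40,17):
        u,v=proj("scene",w(f(y)));p+=g[int(round(v))-10:int(round(v))+11,int(round(u))]
    return (p/17).round(0)
print("handle start",prof(cv2.imread("pics/scene0.png",0),lambda y:hp(78,y)))
n=cv2.cvtColor(r.grab_frame("scene"),cv2.COLOR_BGR2GRAY)
print("rim start",prof(cv2.imread("pics/scene0.png",0),lambda y:(-80,y,90)))
print("lid front top edge now (z101)",prof(n,lambda y:(-80,y,101)))
print("now",prof(n,lambda y:(-80,y,90)))
E
```

```text
handle start [120. 120. 120. 120. 121. 121. 119. 139. 186. 179. 142. 116. 101. 100.
 102. 101.  95.  88. 101. 111. 112.]
rim start [113. 114. 112. 110. 112. 110. 108. 148. 202. 208. 173. 137. 131. 131.
 131. 131. 131. 131. 130. 131. 131.]
lid front top edge now (z101) [123. 135. 138. 138. 139. 139. 137. 136. 134. 124. 106.  94. 117. 140.
 139. 134. 135. 136. 133. 133. 132.]
now [139. 139. 138. 136. 135. 127. 111.  97. 113. 137. 139. 134. 135. 136.
 134. 133. 133. 131. 136. 147. 155.]
```

The same −2 row bias shows on the open handle and on the rim, so the lid is level. The wedge travelled 56–59 mm to a hard stop, and the robot is clear.

```bash
python3 -c "
from bench import r
print(r.hand_in())"
```

```text
the job is handed in; nothing more can be done
None
```

I broke the stay, brought the lid down gently until it was shut, pushed the wedge to its stop, and handed the job in with the arm clear; the hand-in gave no verdict, and I didn't re-measure the bottle, carton and timer, though nothing came near them.

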